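# Clip the two ledgers together

## Task

Push the two ledgers standing in the letter rack fully home against its back plate, so that they stand flush, and clip them together: take the sprung letter clip off the wall of the desk tray, set its open jaws well down over the top edges of both ledgers at about the middle of their length, with its hinge pin running along them, and let it close on them. Leave the ledgers standing in the rack with the clip upright on them, and do not disturb the toy car, the bronze bull or the vase.

Things in the scene. Friction and masses are not known exactly. Their poses are not given: they have to be found in the camera images.
- rack: Dark teak letter rack, fixed. Origin on the desk under its centre slot; x runs along the slots to the back plate, y across, z up. Base top at z=8 mm, from x=-82 to 118. Four dividers, 6 mm thick, x=-65 to 105, tops at z=88, leave three 20.5 mm slots centred on y=-26.5, 0, 26.5; the -x end is open. A ledger standing home in it has its origin at x=0.
- back_plate (a point): Foot of the rack's back plate: middle of its inner (-x) face at base height, 105 mm in +x from the rack's origin, 8 mm above the desk. The plate stands 125 mm above the desk, 85.5 mm wide, 12 mm thick; it stops the ledgers.
- ledger_a: Stiff rigid ledger, dark cloth boards, 210 x 9 x 148 mm (x, y, z), 0.24 kg, loose. Origin: centre of its underside. Stands on its long edge in the rack's centre slot, +y side, length along the rack's x, 15 to 45 mm short of the back plate; top 156 mm above the desk. Slides under 1 to 4 N. When home, its near end is 105 mm in -x from the rack's origin, 40 mm clear of the dividers.
- ledger_b: Second ledger, identical, in the same slot, -y side of ledger_a, with its own distance from the back plate. Together they are 18 mm thick, with 2.5 mm play in the slot.
- tray: Dark teak desk tray, fixed, yaw varies, 240 x 170 x 55 mm (x, y, z), walls 8 mm. Origin: centre of its underside. The clip starts on its +y wall (middle of the wall at y=+81 mm); the toy car lies loose on its floor.
- clip: Hinged steel spring clip, 70 g. Origin on its pin; x along the pin, y across the jaws, z up. Two leaves mirrored in y: jaws 60 mm long in x reach down to rolled lips (radius 3), handles 34 mm wide in x rise from the pin to 43 mm above it. It starts jaws-down on the tray's +y wall, pin 16 mm above the rim. Squeezing the handles opens the jaws; let go, a spring shuts them with 5 to 8 N.
- clip_mouth (a point): Midway between the clip's two lips, 38 mm below the pin (along the clip's -z). The mouth between the lips is 36 mm wide when fully open.
- clip_grip (a point): Grip point between the two handles, 31 mm above the pin. Width over the handle tips: about 52 mm on the tray wall, 39 mm on both ledgers, 18 mm when fully squeezed, the handles then parallel. Full opening takes about 10 N on each handle; the leaves then meet a stop and a harder squeeze (to 40 N) does no harm.
- jaw_left (a joint): Opening angle of the clip's +y leaf from the middle plane (rad), the other leaf mirrors it: 0 lips together, 0.105 as it starts on the 8 mm tray wall, about 0.24 on both ledgers (0.12 on one), 0.47 fully open.
- car: Red tin toy car, 100 x 41 x 39 mm, loose in the tray, at least 30 mm from the clip's wall. Leave alone. Origin: centre of its underside.
- bull: Small bronze bull on a stone plinth, 106 x 46 x 88 mm, loose on the desk. Leave alone. Origin: centre of its underside.
- vase: Blue cloisonne vase, 100 mm across, 180 mm high, loose on the desk. Leave alone. Origin: centre of its underside.
Things that resemble listed ones, but are neither listed nor needed, are in the scene too. What is shaped like the clip but purple or yellow is not meant.

How it is judged:
By the outcome, as a careful person would: the job done as asked, in the order asked, and still so for the second after the job is handed in, with the robot touching nothing.
It also fails if it takes over 58 s, if anything falls off the work surface, if the arm or the gripper's body presses on something with over 40 N, if the wrist force passes 120 N, or if a joint passes its speed limit or range.

## Robot

A 6-joint arm with a two-finger parallel gripper is mounted at the origin on the work surface. World frame = base frame: x ahead of the robot, y to its left, z up, the work surface at z = 0. Lengths are in mm, angles in rad, forces in N, time in s.
With the tool pointing down it reaches from about 275 to 750 mm from the base axis. Payload 10.2 kg.
Tool frame: the origin (TCP) lies between the finger pads; the fingertips stand 25 mm ahead of it and the grasp point (between the pads) lies 6 mm ahead of it; z points along the fingers, y is the line along which they close (so a half turn about z gives the same grasp; the last joint's range is limited). The gripper opens to 85 mm and grips with 20 to 120 N. Pads are 22 mm wide; open, the fingers measure 114 mm over their backs; the gripper's body (76 mm by 85 mm) begins 54 mm behind the grasp point. The pads swing forward as they close: fully open they stand 13 mm farther back than shut.
Start: joints at [1.028, 0.313, 1.498, -0, 1.331, -0.223], TCP at [165.061, 498.384, 256.294] pointing down, gripper open.
Joint ranges: [-2.94, 2.94], [-0.97, 2.17], [0.19, 2.56], [-1.23, 4.37], [0.02, 3.11], [-2.88, 2.88]. Speed limits (rad/s): [2.39, 2.39, 3.01, 3.14, 3.14, 3.14].

## Interface

Orientations are given as a unit quaternion [w, x, y, z].
In Python, from rig import ctrl, eyes, finish_job gives the robot as it stands.
- The arm moves only by the tool step_arm, never from a script. Its argument "increments" is a list of rows, each an object of numbers: "dx", "dy", "dz": the shift along the tool's x, y, z in units of 25 mm (1.0 is 25 mm); "wx", "wy", "wz": the turn, a rotation vector about the tool's x, y, z in units of 6 degrees (1.0 is 6 degrees). A call has 1 to 5 rows; each row shifts and turns the commanded pose from where the row before left it, along the tool's axes as they then stand; what a row does not reach is not made up. A row lasts 1/10 s, in which the tool goes at most 50 mm and 8.59 degrees, less where a joint would pass 70% of its speed; a pose out of reach is approached as far as the arm can. A call is refused whole if a number of a shift passes 1 or a number of a turn 1, either way. A call with a gripper value outside its range is refused whole. "fingers" is the finger opening in mm, from 0 to 85.4, set as the call begins (left out, the last holds). The fingers move at their own pace and stop on an object; "squeeze" is the grip in N (left out, the last holds). Time passes only in rows, so rows that do not move let the fingers close. It gives the time, the measured TCP pose, the force, the opening and the grip force at its end, in the units of the state.
- ctrl.sense(): the state, without advancing time (a new reading comes with each control period).
- eyes.capture(name): name is "side" or "top" or "wrist"; returns a dict with "frame" (480x640x3 uint8, blue, green, red), "fx", "fy", "cx", "cy" (pixels), "R" (3x3) and "t" (3): a world point X has camera coordinates R X + t; the wrist camera has in their place "tool_from_camera" (4x4, takes a point from camera to tool coordinates, whose origin is the TCP and whose axes are the flange's). Camera axes: x right, y down, z forward; pixel columns grow to the right and rows downward; lengths in mm; the calibration is good to about 2 mm. A picture is of the moment at which its call begins: read the wrist's pose just before it. There is no depth.
- finish_job(): hands the job in; it is judged then, once.
Trained networks look in the newest picture that a camera, given by its name, has taken for a name from the list of things; names that differ only in an ending like _2 or _b are one class to them, and where a whole thing is asked for, a point or a joint stands for the part that bears it (a point fixed in the world has none). Each returns a list of dicts, best first, with "p" (0 to 1); they miss things now and then, are a little off and sometimes report something else, mostly with a low value. They report only what shows in the picture. A call takes as long as a camera call. They do not tell look-alikes from the thing itself.
- eyes.cut_out(camera, label): "mask" (480x640 bool, what is visible of it).
- eyes.landmark_of(camera, label): "point" ([x, y, z] in mm, in the coordinates of the camera as it stood for that picture, good to about 4 mm: a listed point, or the origin of a listed thing).
The state is a dict: "time_s": time; "joints": joint angles; "dq": joint speeds; "tau": joint torques, N m; "eef_pos": TCP position; "ee_rot": TCP orientation; "force": force on the tool from outside, world axes, zero at the start; "wrist_torque": the same for the moment, N m; "grip_width": opening from 0.0 (shut) to 1.0 (fully open); "grip_force": force on a finger pad.
Only numpy, scipy, OpenCV 4.12 (cv2) and the standard library are available. Lean on these libraries where they do the work, as an engineer would, in place of code of your own. Each camera call takes 0.05 s, during which the arm holds its last target. There are 200 camera calls.

## Working session

There is one attempt and no reset: what is moved stays moved. The work goes in short steps, Python scripts to look and compute and a tool call to move; the robot and the scene stay as the last step left them, time stands still between calls to the robot, and variables do not carry over. Pictures are saved under pics/ and viewed, at most 10 in all, crops included, and the job is handed in when it is done.

Besides the shell and the picture viewer there is one more tool, called after "Emit:" in YAML: its name, and indented under it one key for each argument. step_arm: Moves the arm, as the interface text tells. Its arguments: {"type":"object","properties":{"increments":{"type":"array"},"fingers":{"type":"number"},"squeeze":{"type":"number"}},"required":["increments"]}

```bash
mkdir -p pics; ls; cat > h.py <<'E'
import numpy as np, cv2
from rig import ctrl, eyes, finish_job
from scipy.spatial.transform import Rotation as Ro
def rot(q): return Ro.from_quat([q[1],q[2],q[3],q[0]])
def cap(n,save=None):
    s=ctrl.sense(); c=eyes.capture(n)
    if n=="wrist":
        T=np.eye(4);T[:3,:3]=rot(s["ee_rot"]).as_matrix();T[:3,3]=s["eef_pos"]
        W=T@np.array(c["tool_from_camera"])   # world from cam
    else:
        W=np.eye(4);R=np.array(c["R"]);W[:3,:3]=R.T;W[:3,3]=-R.T@np.array(c["t"])
    c["W"]=W
    if save: cv2.imwrite("pics/"+save,c["frame"])
    return c
def w(c,p): return (c["W"]@np.r_[p,1])[:3]
def ray(c,uv,z):
    d=c["W"][:3,:3]@np.array([(uv[0]-c["cx"])/c["fx"],(uv[1]-c["cy"])/c["fy"],1]);o=c["W"][:3,3]
    return o+d*(z-o[2])/d[2]
def px(c,X):
    p=np.linalg.inv(c["W"])@np.r_[X,1]; return np.array([c["fx"]*p[0]/p[2]+c["cx"],c["fy"]*p[1]/p[2]+c["cy"]])
E
python3 - <<'E'
from h import *
s=ctrl.sense(); print(s["time_s"],s["eef_pos"],s["ee_rot"],rot(s["ee_rot"]).as_matrix().round(2))
for n in("side","top"):
    c=cap(n,n+"0.png"); print(n,c["W"][:3,3].round(),c["fx"])
    for l in ["rack","back_plate","ledger_a","tray","clip","clip_mouth","clip_grip","car","bull","vase"]:
        for r in eyes.landmark_of(n,l)[:4]:
            P=w(c,r["point"]); print(l,round(r["p"],2),P.round(),px(c,P).round())
print(ctrl.sense()["time_s"])
E
```

```text
pics
0.0 [164.94817123 498.18898821 255.73639593] [-2.31498489e-04  1.59217266e-01  9.87243369e-01 -5.82810067e-04] [[-0.95  0.31 -0.  ]
 [ 0.31  0.95 -0.  ]
 [ 0.   -0.   -1.  ]]
side [ 314. -969.  735.] 473.3430583471746
rack 0.59 [596. 218.   1.] [326. 218.]
rack 0.32 [ 548. -125.   69.] [340. 270.]
ledger_a 0.85 [561. 213.   9.] [315. 218.]
tray 0.85 [ 597. -197.    0.] [367. 309.]
clip 0.81 [ 547. -125.   70.] [339. 269.]
clip 0.76 [575. -17.  44.] [339. 251.]
clip 0.69 [396. -90.  40.] [273. 279.]
clip_mouth 0.86 [ 543. -126.   33.] [337. 282.]
clip_mouth 0.62 [396. -92.   7.] [274. 291.]
clip_mouth 0.56 [575. -18.   5.] [339. 263.]
clip_grip 0.81 [396. -91.  75.] [272. 268.]
clip_grip 0.68 [581. -22.  74.] [342. 242.]
clip_grip 0.66 [ 545. -124.  101.] [339. 258.]
car 0.95 [ 565. -227.    9.] [358. 317.]
bull 0.58 [524. 484.   1.] [288. 181.]
bull 0.47 [ 555. -447.    1.] [386. 402.]
vase 0.65 [ 548. -126.   71.] [340. 269.]
vase 0.59 [ 553. -447.    2.] [385. 402.]
top [ 426.  -10. 1270.] 457.1149120758666
rack 0.76 [595. 212.  -1.] [237. 232.]
rack 0.57 [ 556. -452.    1.] [474. 242.]
back_plate 0.89 [696. 207.   9.] [238. 196.]
back_plate 0.54 [573. 221.   7.] [233. 239.]
ledger_a 0.69 [573. 218.   7.] [234. 239.]
ledger_a 0.69 [561. 211.   7.] [237. 244.]
tray 0.92 [ 596. -201.   -1.] [384. 229.]
clip 0.77 [ 544. -131.   68.] [362. 246.]
clip 0.75 [579. -22.  42.] [320. 234.]
clip 0.7 [392. -94.  43.] [349. 303.]
clip_mouth 0.82 [579. -20.   4.] [320. 236.]
clip_mouth 0.82 [392. -97.  11.] [349. 303.]
clip_mouth 0.71 [ 548. -130.   31.] [360. 245.]
clip_grip 0.7 [ 545. -124.  109.] [361. 243.]
clip_grip 0.61 [582. -24.  72.] [321. 232.]
clip_grip 0.6 [397. -98.  75.] [351. 302.]
car 0.77 [ 562. -226.   17.] [394. 240.]
bull 0.59 [525. 486.   0.] [138. 258.]
vase 0.88 [ 556. -449.   -0.] [473. 242.]
vase 0.16 [561. 210.   7.] [237. 244.]
1.1
```

View pics/top0.png

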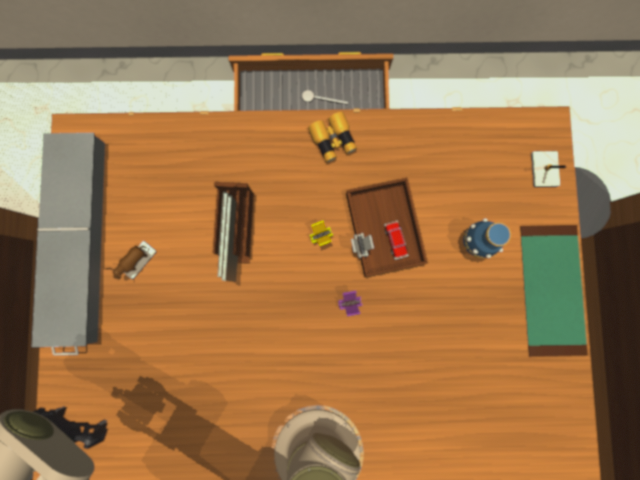

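View pics/side0.png

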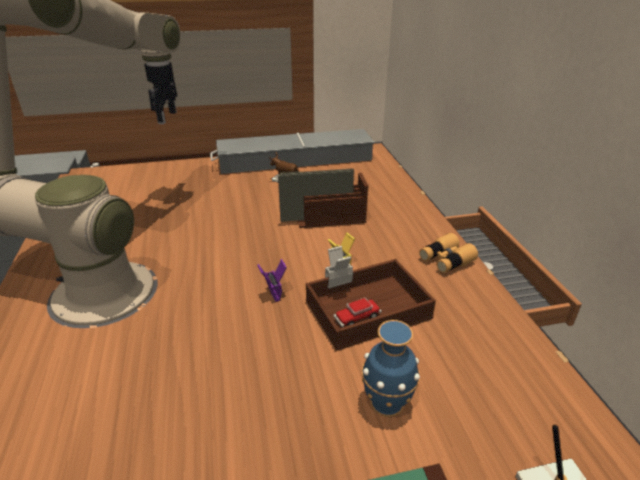

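Top view: rack around (235,225) px, ledgers pulled towards the robot (near ends at about (223,278)). The steel clip sits on the tray's left wall at about (362,245), with yellow (320,234) and purple (349,303) decoys. The side view agrees. I'll move to just in front of the rack first.

Emit:
step_arm:
  increments:
    - {"wz":-1}
    - {"wz":-1}
    - {"wz":-0.5,"dz":-0.7}
    - {"dx":-1,"dy":-1,"dz":-0.7}
    - {"dx":-1,"dy":-1}
  fingers: 0

```text
invalid input at $.increments[0]: expected keys dx, dy, dz, wx, wy, wz
```

Emit:
step_arm:
  increments:
    - {"dx":-1,"dy":-1}
    - {"dx":-1,"dy":-1}
    - {"dx":-1,"dy":-1}
    - {"dx":-1,"dy":-1}
    - {"dx":-1,"dy":-1}

```text
invalid input at $.increments[0]: expected keys dx, dy, dz, wx, wy, wz
```

Emit:
step_arm:
  increments:
    - {"dx":-1,"dy":-1}
    - {"dx":-1,"dy":-1}
    - {"dx":-1,"dy":-1}
    - {"dy":-0.4}
    - {}

```text
invalid input at $.increments[0]: expected keys dx, dy, dz, wx, wy, wz
```

```bash
cat >> h.py <<'E'
def pose():
    s=ctrl.sense(); M=rot(s["ee_rot"]).as_matrix(); return s,np.array(s["eef_pos"]),M
def go(X,yaw):
    """units to world X with tool-x at world yaw(deg), pointing down: turn first, then shift"""
    s,p,M=pose(); z=M[:,2]
    x=np.array([np.cos(np.radians(yaw)),np.sin(np.radians(yaw)),0]);zz=np.array([0,0,-1.]);T=np.c_[x,np.cross(zz,x),zz]
    print("at",p.round(1),"turn",(np.degrees(Ro.from_matrix(M.T@T).as_rotvec())/6).round(2),"then shift",(T.T@(np.array(X)-p)/25).round(2))
E
python3 - <<'E'
from h import *
s,p,M=pose(); print(s["time_s"],p.round(1),M.round(3).tolist(),np.round(s["force"],1))
c=cap("wrist","w1.png"); print(c["W"].round(2).tolist(),c["fx"])
for l in ["rack","back_plate","ledger_a"]:
    for r in eyes.landmark_of("wrist",l)[:3]:
        P=w(c,r["point"]); print(l,round(r["p"],2),P.round(),px(c,P).round())
E
```

```text
1.1 [165.1 498.4 256.3] [[-0.949, 0.314, -0.0], [0.314, 0.949, -0.0], [0.0, -0.0, -1.0]] [ 0.4  0.6 -0.9]
[[0.31, 0.92, 0.25, 102.96], [0.95, -0.3, -0.08, 519.69], [0.0, 0.26, -0.97, 373.9], [0.0, 0.0, 0.0, 1.0]] 407.09184268277517
```

View pics/w1.png

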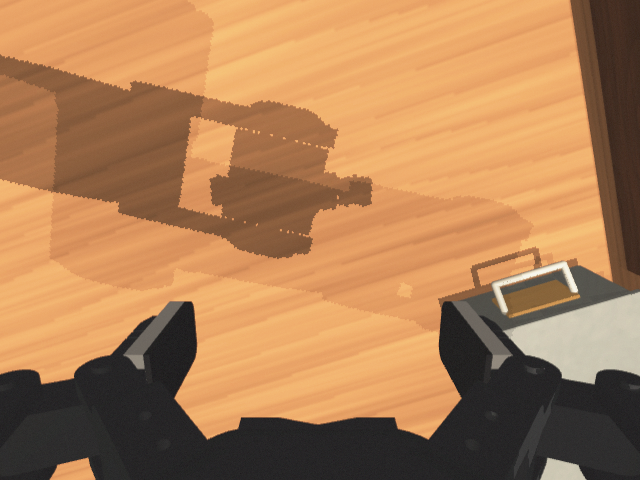

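The wrist picture shows bare desk and the open fingers at the bottom, around (160,340) and (470,340). Image-down is ahead of the robot. The moves were refused because each row needs all six keys, so I'll resend them, this time to a viewpoint above the ledgers.

Emit:
step_arm:
  increments:
    - {"dx":0,"dy":0,"dz":-0.9,"wx":0,"wy":0,"wz":-1}
    - {"dx":0,"dy":0,"dz":-0.9,"wx":0,"wy":0,"wz":-1}
    - {"dx":0,"dy":0,"dz":0,"wx":0,"wy":0,"wz":-0.5}
    - {"dx":-1,"dy":-1,"dz":0,"wx":0,"wy":0,"wz":0}
    - {"dx":-1,"dy":-1,"dz":0,"wx":0,"wy":0,"wz":0}

```text
time_s: 1.8
eef_pos: [212.2, 445.0, 301.2]
ee_rot: [0.0, 0.028, 1.0, -0.0]
force: [0.1, 0.3, 0.1]
grip_width: 0.999
grip_force: 0.0
```

Emit:
step_arm:
  increments:
    - {"dx":-1,"dy":-1,"dz":0,"wx":0,"wy":0,"wz":0}
    - {"dx":-1,"dy":-1,"dz":0,"wx":0,"wy":0,"wz":0}
    - {"dx":-1,"dy":-1,"dz":0,"wx":0,"wy":0,"wz":0}
    - {"dx":-1,"dy":-1,"dz":0,"wx":0,"wy":0,"wz":0}
    - {"dx":-1,"dy":-1,"dz":0,"wx":0,"wy":0,"wz":0}

```text
time_s: 2.3
eef_pos: [330.4, 312.4, 301.5]
ee_rot: [0.0, 0.029, 1.0, 0.0]
force: [1.1, 0.8, -0.5]
grip_width: 0.999
grip_force: 0.0
```

Emit:
step_arm:
  increments:
    - {"dx":-1,"dy":-1,"dz":0,"wx":0,"wy":0,"wz":0}
    - {"dx":-1,"dy":-1,"dz":0,"wx":0,"wy":0,"wz":0}
    - {"dx":-1,"dy":-1,"dz":0,"wx":0,"wy":0,"wz":0}
    - {"dx":-1,"dy":-0.5,"dz":0,"wx":0,"wy":0,"wz":0}
    - {"dx":-1,"dy":0,"dz":0,"wx":0,"wy":0,"wz":0}

```text
time_s: 2.8
eef_pos: [450.4, 217.4, 301.6]
ee_rot: [0.0, 0.03, 1.0, -0.0]
force: [0.5, 0.5, -0.4]
grip_width: 0.998
grip_force: 0.0
```

Emit:
step_arm:
  increments:
    - {"dx":-1,"dy":0,"dz":0,"wx":0,"wy":0,"wz":0}
    - {"dx":-1,"dy":0,"dz":0,"wx":0,"wy":0,"wz":0}
    - {"dx":-0.7,"dy":0,"dz":0,"wx":0,"wy":0,"wz":0}
    - {"dx":0,"dy":0,"dz":0,"wx":0,"wy":0,"wz":0}
    - {"dx":0,"dy":0,"dz":0,"wx":0,"wy":0,"wz":0}

```text
time_s: 3.3
eef_pos: [516.3, 215.1, 301.0]
ee_rot: [-0.0, 0.029, 1.0, -0.0]
force: [-0.3, -0.6, 0.5]
grip_width: 1.0
grip_force: 0.0
```

```bash

python3 - <<'E'
from h import *
s,p,M=pose(); print(s["time_s"],p.round(1),M.round(3).tolist(),np.round(s["force"],1))
c=cap("wrist","w2.png"); print(c["W"][:3,3].round())
for l in ["rack","back_plate","ledger_a"]:
    for r in eyes.landmark_of("wrist",l)[:3]:
        P=w(c,r["point"]); print(l,round(r["p"],2),P.round(),px(c,P).round())
import pickle; pickle.dump({k:c[k] for k in("W","fx","fy","cx","cy")},open("w2.pkl","wb"))
E
```

```text
3.3 [516.3 215.1 301. ] [[-0.998, 0.058, -0.001], [0.058, 0.998, -0.0], [0.001, -0.0, -1.0]] [-0.3 -0.6  0.5]
[451. 219. 419.]
rack 0.9 [593. 220.  -1.] [325. 266.]
ledger_a 0.81 [565. 206.   7.] [311. 243.]
ledger_a 0.73 [571. 221.   8.] [326. 249.]
```

View pics/w2.png

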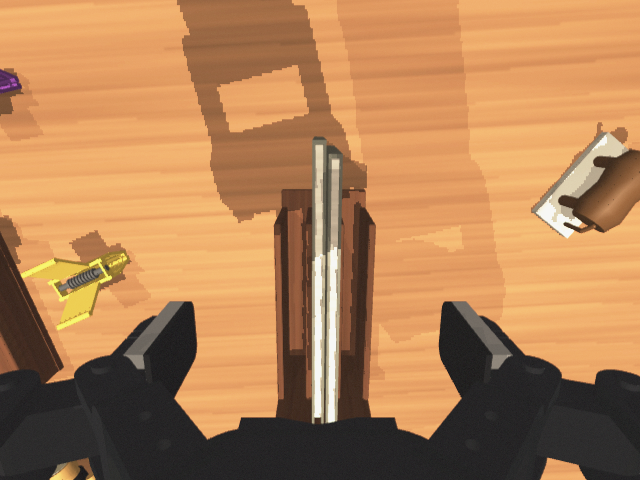

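Wrist view: the two ledger tops run down the image. Ledger_b's near end is at (318,138), ledger_a's at (335,155), and both reach row ~420. There is a gap between them, and the yellow decoy clip is at (85,275).

```bash

python3 - <<'E'
from h import *
import pickle
c=pickle.load(open("w2.pkl","rb"))
for u in [(313,138),(324,138),(312,420),(323,420),(329,155),(341,155),(326.5,420),(337,420)]: print(u,ray(c,u,156).round(1))
for u in [(275,222),(375,222),(277,400),(369,400)]: print("divider tops",u,ray(c,u,88).round(1))
im=cv2.imread("pics/w2.png"); g=cv2.cvtColor(im,cv2.COLOR_BGR2GRAY)
for v in(170,250,300,350): print(v,g[v,270:380].tolist())
E
```

```text
(313, 138) [455.4 216.5 156. ]
(324, 138) [455.8 223.4 156. ]
(312, 420) [662.4 203.  156. ]
(323, 420) [662.9 211.4 156. ]
(329, 155) [466.4 226.  156. ]
(341, 155) [466.9 233.6 156. ]
(326.5, 420) [663.1 214.  156. ]
(337, 420) [663.5 222.  156. ]
divider tops (275, 222) [522.3 180.1  88. ]
divider tops (375, 222) [527.2 263.1  88. ]
divider tops (277, 400) [693.1 167.3  88. ]
divider tops (369, 400) [698.2 253.7  88. ]
170 [128, 128, 128, 130, 130, 128, 129, 128, 127, 129, 129, 129, 128, 130, 128, 128, 130, 128, 129, 127, 130, 128, 131, 130, 129, 129, 130, 128, 127, 129, 130, 128, 127, 126, 130, 128, 128, 128, 125, 128, 127, 127, 121, 117, 120, 144, 171, 205, 205, 203, 205, 206, 200, 129, 115, 113, 76, 67, 83, 96, 97, 120, 170, 169, 171, 171, 172, 171, 166, 106, 98, 97, 99, 104, 102, 103, 104, 102, 104, 104, 101, 103, 103, 103, 103, 102, 103, 102, 103, 103, 105, 105, 126, 126, 127, 124, 112, 173, 172, 172, 172, 171, 173, 171, 172, 172, 172, 172, 173, 171]
250 [198, 197, 197, 192, 134, 101, 107, 110, 111, 108, 90, 47, 48, 48, 48, 48, 49, 54, 92, 106, 99, 99, 98, 96, 100, 106, 106, 
[... 674 characters left out ...]
, 245, 245, 229, 167, 166, 162, 100, 94, 78, 99, 97, 95, 94, 97, 98, 101, 103, 100, 62, 62, 64, 58, 57, 48, 43, 46, 45, 48, 45, 47, 48, 51, 80, 93, 95, 96, 99, 98, 118, 178, 179, 178, 178, 177, 177, 178]
350 [191, 191, 189, 190, 191, 188, 158, 100, 104, 105, 105, 112, 97, 45, 44, 49, 46, 50, 50, 58, 78, 76, 61, 61, 61, 65, 65, 63, 63, 62, 57, 57, 60, 62, 63, 65, 94, 69, 69, 69, 72, 84, 175, 176, 193, 246, 247, 247, 247, 247, 246, 209, 175, 172, 119, 75, 127, 175, 185, 241, 247, 247, 247, 247, 247, 244, 154, 176, 171, 96, 90, 66, 67, 64, 63, 65, 67, 67, 68, 70, 61, 64, 63, 62, 62, 52, 48, 47, 44, 48, 47, 49, 49, 51, 84, 83, 103, 106, 107, 105, 118, 162, 162, 161, 160, 161, 160, 162, 176, 176]
```

Emit:
step_arm:
  increments:
    - {"dx":1,"dy":0.26,"dz":0,"wx":0,"wy":0,"wz":-0.05}
    - {"dx":1,"dy":0,"dz":0,"wx":0,"wy":0,"wz":0}
    - {"dx":1,"dy":0,"dz":0,"wx":0,"wy":0,"wz":0}
    - {"dx":0.6,"dy":0,"dz":0,"wx":0,"wy":0,"wz":0}
    - {"dx":0,"dy":0,"dz":0.5,"wx":0,"wy":0,"wz":0}
  fingers: 0

```text
time_s: 4.0
eef_pos: [425.8, 226.9, 290.6]
ee_rot: [0.002, 0.026, 1.0, 0.001]
force: [1.1, -0.7, -0.7]
grip_width: 0.146
grip_force: 0.0
```

Emit:
step_arm:
  increments:
    - {"dx":0,"dy":0,"dz":1,"wx":0,"wy":0,"wz":0}
    - {"dx":0,"dy":0,"dz":1,"wx":0,"wy":0,"wz":0}
    - {"dx":0,"dy":0,"dz":1,"wx":0,"wy":0,"wz":0}
    - {"dx":0,"dy":0,"dz":1,"wx":0,"wy":0,"wz":0}
    - {"dx":0,"dy":0,"dz":1,"wx":0,"wy":0,"wz":0}

```text
time_s: 4.5
eef_pos: [426.8, 226.5, 163.2]
ee_rot: [0.0, 0.026, 1.0, 0.0]
force: [0.4, -0.5, 0.2]
grip_width: 0.002
grip_force: 0.0
```

Emit:
step_arm:
  increments:
    - {"dx":0,"dy":0,"dz":1,"wx":0,"wy":0,"wz":0}
    - {"dx":0,"dy":0,"dz":0.5,"wx":0,"wy":0,"wz":0}
    - {"dx":0,"dy":0,"dz":0,"wx":0,"wy":0,"wz":0}
    - {"dx":0,"dy":0,"dz":0,"wx":0,"wy":0,"wz":0}

```text
time_s: 4.9
eef_pos: [427.3, 226.5, 127.0]
ee_rot: [0.0, 0.026, 1.0, 0.0]
force: [0.4, 0.9, -0.4]
grip_width: 0.004
grip_force: 0.0
```

```bash

python3 - <<'E'
from h import *
s,p,M=pose(); print(s["time_s"],p.round(1),np.round(s["force"],1),s["grip_width"],M[:,0].round(3))
c=cap("wrist","w3.png")
E
```

```text
4.9 [427.3 226.5 127. ] [ 0.4  0.9 -0.4] 0.0036932425062139555 [-0.999  0.052 -0.001]
```

View pics/w3.png

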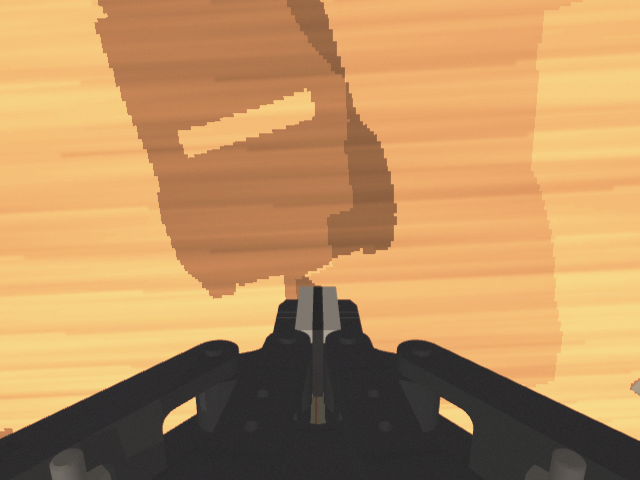

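The closed fingers are at about (318,300) and nothing blocks them. Now I'll push slowly along the rack.

Emit:
step_arm:
  increments:
    - {"dx":-0.3,"dy":0,"dz":0,"wx":0,"wy":0,"wz":0.1}
    - {"dx":-0.3,"dy":0,"dz":0,"wx":0,"wy":0,"wz":0}
    - {"dx":-0.2,"dy":0,"dz":0,"wx":0,"wy":0,"wz":0}
    - {"dx":-0.2,"dy":0,"dz":0,"wx":0,"wy":0,"wz":0}
    - {"dx":-0.2,"dy":0,"dz":0,"wx":0,"wy":0,"wz":0}

```text
time_s: 5.45
eef_pos: [457.2, 224.5, 126.2]
ee_rot: [-0.001, 0.032, 1.0, -0.0]
force: [-3.9, 0.2, 2.5]
grip_width: 0.003
grip_force: 0.0
```

Emit:
step_arm:
  increments:
    - {"dx":-0.15,"dy":0,"dz":0,"wx":0,"wy":0,"wz":0}
    - {"dx":-0.15,"dy":0,"dz":0,"wx":0,"wy":0,"wz":0}
    - {"dx":-0.1,"dy":0,"dz":0,"wx":0,"wy":0,"wz":0}

```text
time_s: 5.75
eef_pos: [467.4, 223.9, 126.2]
ee_rot: [-0.0, 0.032, 1.0, -0.0]
force: [-4.4, -0.4, 1.1]
grip_width: 0.001
grip_force: 0.0
```

Emit:
step_arm:
  increments:
    - {"dx":-0.1,"dy":0,"dz":0,"wx":0,"wy":0,"wz":0}
    - {"dx":-0.1,"dy":0,"dz":0,"wx":0,"wy":0,"wz":0}
    - {"dx":-0.06,"dy":0,"dz":0,"wx":0,"wy":0,"wz":0}

```text
time_s: 6.05
eef_pos: [472.9, 223.6, 126.1]
ee_rot: [-0.001, 0.032, 1.0, -0.0]
force: [-14.2, 1.1, 7.5]
grip_width: 0.003
grip_force: 0.0
```

Emit:
step_arm:
  increments:
    - {"dx":-0.03,"dy":0,"dz":0,"wx":0,"wy":0,"wz":0}
    - {"dx":0,"dy":0,"dz":0,"wx":0,"wy":0,"wz":0}

```text
time_s: 6.25
eef_pos: [472.9, 223.6, 125.9]
ee_rot: [-0.002, 0.031, 1.0, -0.0]
force: [-12.2, 0.7, 4.3]
grip_width: 0.003
grip_force: 0.0
```

Emit:
step_arm:
  increments:
    - {"dx":-0.04,"dy":0,"dz":0,"wx":0,"wy":0,"wz":0}
    - {"dx":0,"dy":0,"dz":0,"wx":0,"wy":0,"wz":0}

```text
time_s: 6.45
eef_pos: [472.9, 223.7, 125.6]
ee_rot: [-0.004, 0.031, 1.0, -0.0]
force: [-16.9, 2.0, 4.6]
grip_width: 0.0
grip_force: 0.0
```

Emit:
step_arm:
  increments:
    - {"dx":0.5,"dy":0,"dz":0,"wx":0,"wy":0,"wz":0}
    - {"dx":0.5,"dy":0,"dz":0,"wx":0,"wy":0,"wz":0}
    - {"dx":0,"dy":0,"dz":-1,"wx":0,"wy":0,"wz":0}
    - {"dx":0,"dy":0,"dz":-1,"wx":0,"wy":0,"wz":0}
    - {"dx":0,"dy":0,"dz":-1,"wx":0,"wy":0,"wz":0}

```text
time_s: 6.95
eef_pos: [451.0, 224.9, 202.5]
ee_rot: [0.001, 0.032, 0.999, 0.0]
force: [1.5, -0.1, 0.4]
grip_width: -0.004
grip_force: 0.0
```

Emit:
step_arm:
  increments:
    - {"dx":0,"dy":0,"dz":-1,"wx":0,"wy":0,"wz":0}
    - {"dx":0,"dy":0,"dz":-1,"wx":0,"wy":0,"wz":0}
    - {"dx":0,"dy":0,"dz":-1,"wx":0,"wy":0,"wz":0}
    - {"dx":0,"dy":0,"dz":-1,"wx":0,"wy":0,"wz":0}
    - {"dx":-1,"dy":0,"dz":0,"wx":0,"wy":0,"wz":0}
  fingers: 85

```text
time_s: 7.45
eef_pos: [475.8, 224.0, 305.7]
ee_rot: [0.004, 0.031, 1.0, 0.001]
force: [0.3, 0.6, 0.6]
grip_width: 0.843
grip_force: 0.0
```

Emit:
step_arm:
  increments:
    - {"dx":-1,"dy":0,"dz":0,"wx":0,"wy":0,"wz":0}
    - {"dx":-1,"dy":0,"dz":0,"wx":0,"wy":0,"wz":0}
    - {"dx":-0.5,"dy":0,"dz":0,"wx":0,"wy":0,"wz":0}
    - {"dx":0,"dy":0,"dz":0,"wx":0,"wy":0,"wz":0}
    - {"dx":0,"dy":0,"dz":0,"wx":0,"wy":0,"wz":0}

```text
time_s: 7.95
eef_pos: [537.7, 219.4, 301.2]
ee_rot: [0.0, 0.032, 0.999, -0.0]
force: [-0.1, -0.7, 0.3]
grip_width: 0.996
grip_force: 0.0
```

```bash

python3 - <<'E'
from h import *
s,p,M=pose(); print(s["time_s"],p.round(1),np.round(s["force"],1),s["grip_width"],M[:,0].round(3))
c=cap("wrist","w4.png")
import pickle; pickle.dump({k:c[k] for k in("W","fx","fy","cx","cy")},open("w4.pkl","wb"))
for l in ["rack","back_plate","ledger_a"]:
    for r in eyes.landmark_of("wrist",l)[:3]:
        P=w(c,r["point"]); print(l,round(r["p"],2),P.round(),px(c,P).round())
go((545,-127,240),180+12.5)
cv2.imwrite("pics/w4c.png",cv2.resize(c["frame"][130:430,220:420],None,fx=2,fy=2,interpolation=cv2.INTER_CUBIC))
E
```

```text
7.95 [537.7 219.4 301.2] [-0.1 -0.7  0.3] 0.9958118412596114 [-0.998  0.063 -0.   ]
rack 0.93 [593. 218.   1.] [319. 247.]
rack 0.34 [595. 209.   7.] [310. 251.]
ledger_a 0.81 [594. 206.  10.] [308. 251.]
ledger_a 0.62 [596. 216.   9.] [317. 252.]
at [537.3 219.7 301.7] turn [ 0.    0.01 -2.68] then shift [  2.7  -13.6    2.47]
```

View pics/w4c.png

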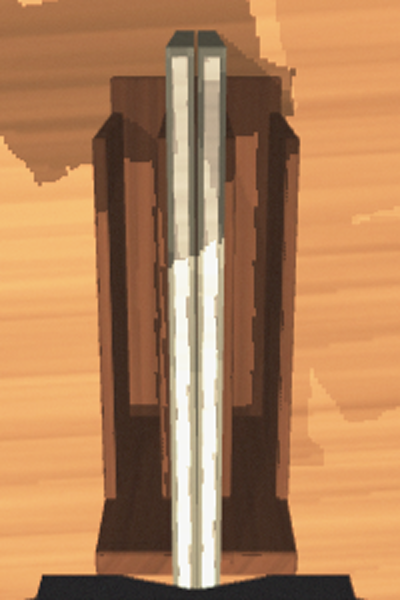

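The crop shows the two ledgers level at their near ends (crop row ~46, full-image row 153) and standing side by side. Top face spans full-image columns ~303–332.

```bash

python3 - <<'E'
from h import *
import pickle
c=pickle.load(open("w4.pkl","rb"))
for u in [(303.5,153),(332,153),(306,424),(330.5,424),(317.8,153),(318,424)]: print(u,ray(c,u,156).round(1))
for u in [(266.5,199),(369.5,199),(272,378),(367.5,378)]: print("div",u,ray(c,u,88).round(1))
E
```

```text
(303.5, 153) [485.7 214.6 156. ]
(332, 153) [486.9 232.6 156. ]
(306, 424) [687.4 201.8 156. ]
(330.5, 424) [688.6 220.4 156. ]
(317.8, 153) [486.3 223.7 156. ]
(318, 424) [688.  210.9 156. ]
div (266.5, 199) [524.1 179.2  88. ]
div (369.5, 199) [529.5 263.5  88. ]
div (272, 378) [690.9 168.2  88. ]
div (367.5, 378) [696.6 256.5  88. ]
```

Emit:
step_arm:
  increments:
    - {"dx":0,"dy":-1,"dz":0,"wx":0,"wy":0,"wz":-1}
    - {"dx":0,"dy":-1,"dz":0,"wx":0,"wy":0,"wz":-1}
    - {"dx":0,"dy":-1,"dz":0,"wx":0,"wy":0,"wz":-0.7}
    - {"dx":0.5,"dy":-1,"dz":0,"wx":0,"wy":0,"wz":0}
    - {"dx":0.5,"dy":-1,"dz":0,"wx":0,"wy":0,"wz":0}

```text
time_s: 8.65
eef_pos: [526.8, 89.7, 301.5]
ee_rot: [0.0, -0.11, 0.994, -0.0]
force: [0.5, -1.0, -0.1]
grip_width: 0.995
grip_force: 0.0
```

Emit:
step_arm:
  increments:
    - {"dx":0.5,"dy":-1,"dz":0,"wx":0,"wy":0,"wz":0}
    - {"dx":0.5,"dy":-1,"dz":0,"wx":0,"wy":0,"wz":0}
    - {"dx":0.5,"dy":-1,"dz":0,"wx":0,"wy":0,"wz":0}
    - {"dx":0.2,"dy":-1,"dz":0,"wx":0,"wy":0,"wz":0}
    - {"dx":0,"dy":-1,"dz":0.5,"wx":0,"wy":0,"wz":0}

```text
time_s: 9.15
eef_pos: [513.0, -41.7, 290.5]
ee_rot: [0.002, -0.11, 0.994, -0.001]
force: [-0.2, 0.8, -0.2]
grip_width: 0.994
grip_force: 0.0
```

Emit:
step_arm:
  increments:
    - {"dx":0,"dy":-1,"dz":0.5,"wx":0,"wy":0,"wz":0}
    - {"dx":0,"dy":-1,"dz":0.5,"wx":0,"wy":0,"wz":0}
    - {"dx":0,"dy":-1,"dz":0.5,"wx":0,"wy":0,"wz":0}
    - {"dx":0,"dy":0,"dz":0,"wx":0,"wy":0,"wz":0}
    - {"dx":0,"dy":0,"dz":0,"wx":0,"wy":0,"wz":0}

```text
time_s: 9.65
eef_pos: [529.2, -113.7, 251.5]
ee_rot: [0.0, -0.109, 0.994, 0.0]
force: [0.1, 1.3, -0.1]
grip_width: 0.997
grip_force: 0.0
```

```bash

python3 - <<'E'
from h import *
s,p,M=pose(); print(s["time_s"],p.round(1),np.round(s["force"],1),s["grip_width"],M.round(3).tolist())
c=cap("wrist","w5.png")
import pickle; pickle.dump({k:c[k] for k in("W","fx","fy","cx","cy")},open("w5.pkl","wb"))
for l in ["tray","clip","clip_grip","clip_mouth"]:
    for r in eyes.landmark_of("wrist",l)[:3]:
        P=w(c,r["point"]); print(l,round(r["p"],2),P.round(),px(c,P).round())
E
```

```text
9.65 [ 529.2 -113.7  251.5] [ 0.1  1.3 -0.1] 0.9966249727416918 [[-0.976, -0.217, 0.0], [-0.217, 0.976, 0.0], [-0.0, 0.0, -1.0]]
tray 0.81 [ 596. -196.   -1.] [217. 253.]
clip 0.97 [575. -19.  43.] [413. 289.]
clip 0.7 [ 546. -122.   71.] [300. 239.]
clip 0.57 [395. -96.  40.] [380.  43.]
clip_grip 0.87 [388. -94.  69.] [390.  25.]
clip_grip 0.82 [582. -18.  72.] [421. 310.]
clip_grip 0.66 [ 544. -124.  102.] [297. 247.]
clip_mouth 0.97 [576. -16.   6.] [406. 275.]
clip_mouth 0.73 [392. -92.   2.] [378.  50.]
clip_mouth 0.68 [ 545. -125.   29.] [299. 224.]
```

View pics/w5.png

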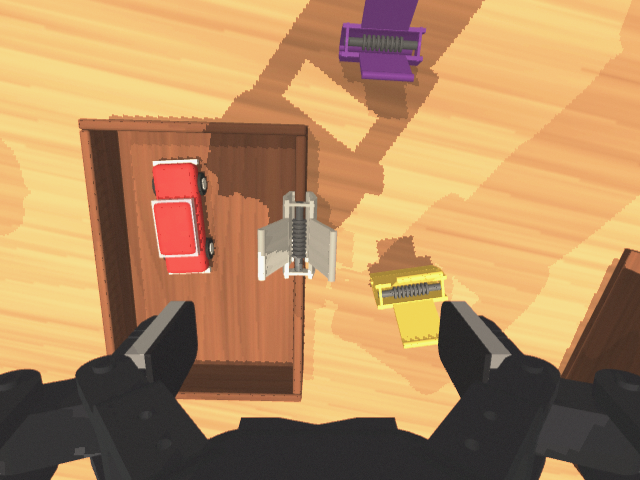

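The steel clip straddles the tray's right wall with its pin around (299,238) and handle tips at about x=260 and x=335. The car is clear to the left at (180,215), and the yellow decoy is at (410,290).

```bash

python3 - <<'E'
from h import *
import pickle
c=pickle.load(open("w5.pkl","rb"))
for z,us in {71:[(299,200),(299,275),(299,238)],55:[(307,135),(303,360),(298,395),(303,395)],113:[(258,230),(265,278),(329,278),(337,232),(262,255),(333,255)]}.items():
    for u in us: print(z,u,ray(c,u,z).round(1))
im=cv2.imread("pics/w5.png"); cv2.imwrite("pics/w5c.png",cv2.resize(im[175:300,230:360],None,fx=5,fy=4.6,interpolation=cv2.INTER_CUBIC))
E
```

```text
71 (299, 200) [ 516.9 -129.6   71. ]
71 (299, 275) [ 574.4 -117.6   71. ]
71 (299, 238) [ 545.3 -123.7   71. ]
55 (307, 135) [ 470.4 -134.    55. ]
55 (303, 360) [656.1 -97.6  55. ]
55 (298, 395) [691.4 -94.7  55. ]
55 (303, 395) [690.4 -90.3  55. ]
113 (258, 230) [ 534.6 -151.2  113. ]
113 (265, 278) [ 566.1 -140.7  113. ]
113 (329, 278) [556.8 -98.9 113. ]
113 (337, 232) [ 524.8 -101.   113. ]
113 (262, 255) [ 550.7 -145.6  113. ]
113 (333, 255) [ 540.6 -100.   113. ]
```

View pics/w5c.png

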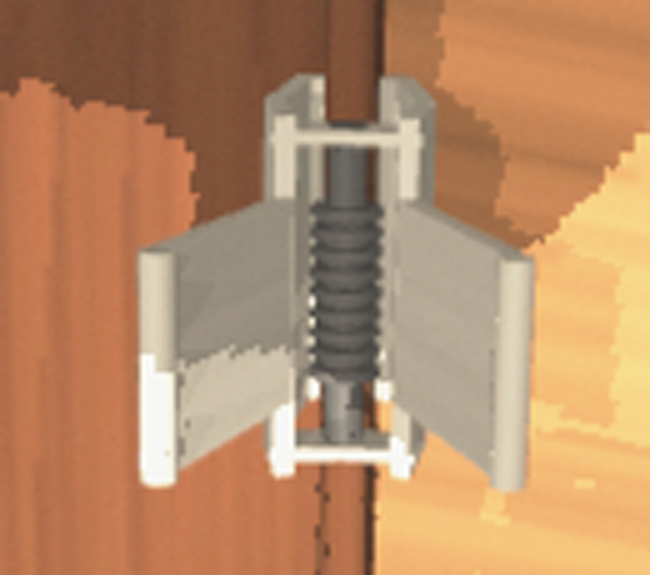

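Emit:
step_arm:
  increments:
    - {"dx":0,"dy":0,"dz":0,"wx":0,"wy":0,"wz":0.13}
    - {"dx":-0.57,"dy":-0.51,"dz":0,"wx":0,"wy":0,"wz":0}
    - {"dx":0,"dy":0,"dz":0.9,"wx":0,"wy":0,"wz":0}
    - {"dx":0,"dy":0,"dz":0.9,"wx":0,"wy":0,"wz":0}
    - {"dx":0,"dy":0,"dz":0.5,"wx":0,"wy":0,"wz":0}

```text
time_s: 10.4
eef_pos: [545.5, -123.1, 192.2]
ee_rot: [-0.001, -0.103, 0.995, 0.001]
force: [-0.1, -0.1, -1.1]
grip_width: 0.993
grip_force: 0.0
```

```bash

python3 - <<'E'
from h import *
s,p,M=pose(); print(s["time_s"],np.round(s["force"],1))
go((545.8,-123.2,106),191.7)
c=cap("wrist","w6.png")
for l in ["clip","clip_grip"]:
    for r in eyes.landmark_of("wrist",l)[:3]:
        P=w(c,r["point"]); print(l,round(r["p"],2),P.round(1),(M.T@(P-p)).round(1))
E
```

```text
10.4 [-0.1 -0.1 -1.1]
at [ 545.5 -123.1  192.2] turn [ 0.01 -0.02  0.01] then shift [-0.01 -0.01  3.45]
clip 0.73 [ 545.5 -125.7   68.7] [  0.4  -2.8 123.5]
clip 0.67 [579.1 -16.8  41. ] [-54.8  97.  151.2]
clip 0.25 [ 543.5 -124.5   28.5] [  2.   -1.3 163.7]
clip_grip 0.96 [ 544.5 -125.5  102.4] [ 1.4 -2.3 89.8]
clip_grip 0.77 [582.6 -19.5  74.7] [-57.7  93.7 117.5]
```

Emit:
step_arm:
  increments:
    - {"dx":0,"dy":-0.04,"dz":0.9,"wx":0,"wy":0,"wz":0}
    - {"dx":0,"dy":0,"dz":0.9,"wx":0,"wy":0,"wz":0}
    - {"dx":0,"dy":0,"dz":0.9,"wx":0,"wy":0,"wz":0}
    - {"dx":0,"dy":0,"dz":0.75,"wx":0,"wy":0,"wz":0}
    - {"dx":0,"dy":0,"dz":0,"wx":0,"wy":0,"wz":0}

```text
time_s: 11.05
eef_pos: [545.8, -124.2, 106.7]
ee_rot: [-0.001, -0.103, 0.995, 0.001]
force: [0.6, 0.4, 0.2]
grip_width: 0.997
grip_force: 0.0
```

Emit:
step_arm:
  increments:
    - {"dx":0,"dy":0,"dz":0,"wx":0,"wy":0,"wz":0}
    - {"dx":0,"dy":0,"dz":0,"wx":0,"wy":0,"wz":0}
    - {"dx":0,"dy":0,"dz":0,"wx":0,"wy":0,"wz":0}
    - {"dx":0,"dy":0,"dz":0,"wx":0,"wy":0,"wz":0}
    - {"dx":0,"dy":0,"dz":0,"wx":0,"wy":0,"wz":0}
  fingers: 0
  squeeze: 35

```text
time_s: 11.55
eef_pos: [546.3, -124.5, 107.9]
ee_rot: [0.0, -0.103, 0.995, -0.0]
force: [0.6, -0.9, -0.6]
grip_width: 0.175
grip_force: 38.2
```

Emit:
step_arm:
  increments:
    - {"dx":0,"dy":0,"dz":0,"wx":0,"wy":0,"wz":0}
    - {"dx":0,"dy":0,"dz":0,"wx":0,"wy":0,"wz":0}
    - {"dx":0,"dy":0,"dz":0,"wx":0,"wy":0,"wz":0}

```text
time_s: 11.85
eef_pos: [546.2, -124.4, 107.5]
ee_rot: [-0.0, -0.103, 0.995, 0.0]
force: [0.5, -0.3, -0.6]
grip_width: 0.177
grip_force: 38.2
```

Emit:
step_arm:
  increments:
    - {"dx":0,"dy":0,"dz":-0.2,"wx":0,"wy":0,"wz":0}
    - {"dx":0,"dy":0,"dz":-0.5,"wx":0,"wy":0,"wz":0}
    - {"dx":0,"dy":0,"dz":-0.8,"wx":0,"wy":0,"wz":0}
    - {"dx":0,"dy":0,"dz":-0.8,"wx":0,"wy":0,"wz":0}
    - {"dx":0,"dy":0,"dz":-0.8,"wx":0,"wy":0,"wz":0}

```text
time_s: 12.35
eef_pos: [546.2, -124.5, 187.0]
ee_rot: [0.0, -0.103, 0.995, -0.0]
force: [0.4, 0.3, -0.9]
grip_width: 0.17
grip_force: 38.2
```

Emit:
step_arm:
  increments:
    - {"dx":0,"dy":0,"dz":-0.8,"wx":0,"wy":0,"wz":0}
    - {"dx":0,"dy":0,"dz":-0.8,"wx":0,"wy":0,"wz":0}
    - {"dx":0,"dy":0,"dz":-0.8,"wx":0,"wy":0,"wz":0}
    - {"dx":0,"dy":0,"dz":-0.8,"wx":0,"wy":0,"wz":0}
    - {"dx":0,"dy":0,"dz":-0.5,"wx":0,"wy":0,"wz":0}

```text
time_s: 12.85
eef_pos: [546.3, -124.5, 280.1]
ee_rot: [0.001, -0.103, 0.995, -0.001]
force: [-0.5, 0.6, -0.8]
grip_width: 0.172
grip_force: 38.2
```

```bash

python3 - <<'E'
from h import *
s,p,M=pose(); print(s["time_s"],p.round(1),np.round(s["force"],1),s["grip_width"],s["grip_force"])
c=cap("wrist","w7.png")
for l in ["clip","clip_grip","clip_mouth"]:
    for r in eyes.landmark_of("wrist",l)[:3]:
        P=w(c,r["point"]); print(l,round(r["p"],2),P.round(1),(M.T@(P-p)).round(1),px(c,P).round())
cs=cap("side","s7.png")
for l in ["clip","clip_grip","clip_mouth"]:
    for r in eyes.landmark_of("side",l)[:3]:
        P=w(cs,r["point"]); print(l,round(r["p"],2),P.round(1),(M.T@(P-p)).round(1),px(cs,P).round())
go((591.1,217,265),180-3.6)
P=px(cs,p).astype(int); a=cs["frame"][P[1]-75:P[1]+75,P[0]-100:P[0]+100]
b=c["frame"]
cv2.imwrite("pics/m7.png",np.hstack([cv2.resize(a,(400,300),interpolation=cv2.INTER_CUBIC),cv2.resize(b,(400,300))]))
E
```

```text
12.85 [ 546.3 -124.5  280.1] [-0.5  0.6 -0.8] 0.17181164219861836 38.24184089899063
clip 0.82 [ 546.9 -121.7  233.9] [-1.   2.7 46.3] [322. 290.]
clip 0.76 [394.8 -93.   40.7] [142.5  62.2 239. ] [394.  30.]
clip 0.75 [577.4 -17.4  42.8] [-51.8  98.9 237.3] [425. 262.]
clip_grip 0.98 [389.9 -94.6  72.4] [147.5  61.6 207.3] [402.  12.]
clip_grip 0.95 [ 542.5 -126.3  261.3] [ 4.2 -1.  18.9] [313. 305.]
clip_grip 0.89 [579.1 -19.9  67.2] [-53.   96.1 212.9] [428. 273.]
clip_mouth 0.9 [575.6 -18.5   7.2] [-49.7  98.2 272.9] [415. 249.]
clip_mouth 0.78 [390.8 -91.7   4. ] [146.2  64.3 275.7] [389.  35.]
clip 0.72 [393.5 -92.2  40.9] [143.5  63.2 238.8] [272. 279.]
clip 0.68 [572.5 -15.2  41.1] [-47.4 102.  239. ] [338. 251.]
clip 0.61 [ 547.7 -125.5  226.1] [-1.  -1.2 54. ] [341. 211.]
clip_grip 0.93 [ 544.6 -121.1  260. ] [ 1.   3.7 20.1] [340. 196.]
clip_grip 0.79 [581.1 -21.2  73.6] [-54.6  94.4 206.5] [342. 242.]
clip_mouth 0.81 [578.1 -20.3   4.7] [-51.7  95.9 275.4] [340. 264.]
clip_mouth 0.8 [ 544.8 -127.4  190.5] [ 2.3 -2.4 89.7] [340. 226.]
clip_mouth 0.56 [396.3 -91.4   4.7] [140.7  63.5 275. ] [274. 291.]
at [ 546.  -124.4  276.7] turn [ 0.01 -0.01  2.57] then shift [-0.94 13.74  0.47]
```

View pics/m7.png

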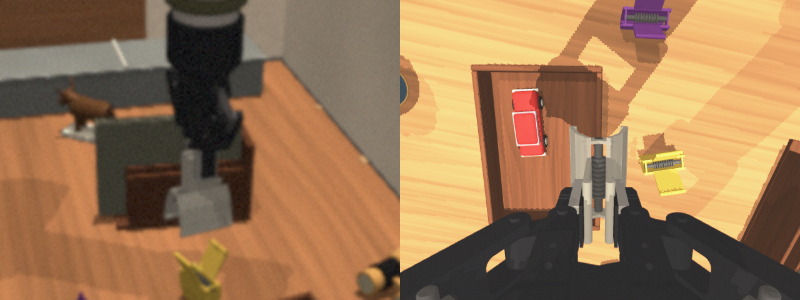

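The clip is held squeezed open in the fingers (left panel (200,205), right panel (600,190)). The nets put its pin about 50 mm ahead of the TCP, so it slid down a bit in the grasp. Next I carry it over the ledgers.

Emit:
step_arm:
  increments:
    - {"dx":0,"dy":0,"dz":0,"wx":0,"wy":0,"wz":0.9}
    - {"dx":0,"dy":0,"dz":0,"wx":0,"wy":0,"wz":0.9}
    - {"dx":0,"dy":0,"dz":0,"wx":0,"wy":0,"wz":0.77}
    - {"dx":0,"dy":0.6,"dz":0,"wx":0,"wy":0,"wz":0}
    - {"dx":0,"dy":0.9,"dz":0,"wx":0,"wy":0,"wz":0}

```text
time_s: 13.75
eef_pos: [548.4, -86.5, 277.0]
ee_rot: [-0.0, 0.031, 1.0, 0.0]
force: [1.1, 0.6, -0.1]
grip_width: 0.175
grip_force: 38.2
```

Emit:
step_arm:
  increments:
    - {"dx":0,"dy":1,"dz":0,"wx":0,"wy":0,"wz":0}
    - {"dx":0,"dy":1,"dz":0,"wx":0,"wy":0,"wz":0}
    - {"dx":0,"dy":1,"dz":0,"wx":0,"wy":0,"wz":0}
    - {"dx":0,"dy":1,"dz":0,"wx":0,"wy":0,"wz":0}
    - {"dx":0,"dy":1,"dz":0,"wx":0,"wy":0,"wz":0}

```text
time_s: 14.25
eef_pos: [556.1, 39.8, 277.3]
ee_rot: [-0.0, 0.03, 1.0, 0.0]
force: [0.2, -0.3, -0.4]
grip_width: 0.174
grip_force: 38.2
```

Emit:
step_arm:
  increments:
    - {"dx":0,"dy":1,"dz":0,"wx":0,"wy":0,"wz":0}
    - {"dx":-0.3,"dy":1,"dz":0,"wx":0,"wy":0,"wz":0}
    - {"dx":-0.3,"dy":1,"dz":0,"wx":0,"wy":0,"wz":0}
    - {"dx":-0.3,"dy":1,"dz":0,"wx":0,"wy":0,"wz":0}
    - {"dx":0,"dy":1,"dz":0,"wx":0,"wy":0,"wz":0}

```text
time_s: 14.75
eef_pos: [586.8, 163.1, 276.9]
ee_rot: [-0.0, 0.03, 1.0, 0.0]
force: [0.4, -0.5, 0.0]
grip_width: 0.172
grip_force: 38.2
```

Emit:
step_arm:
  increments:
    - {"dx":0,"dy":0.9,"dz":0,"wx":0,"wy":0,"wz":0}
    - {"dx":0,"dy":0.6,"dz":0,"wx":0,"wy":0,"wz":0}
    - {"dx":0,"dy":0.4,"dz":0,"wx":0,"wy":0,"wz":0}
    - {"dx":0,"dy":0,"dz":0,"wx":0,"wy":0,"wz":0}
    - {"dx":0,"dy":0,"dz":0,"wx":0,"wy":0,"wz":0}

```text
time_s: 15.25
eef_pos: [589.8, 208.0, 277.5]
ee_rot: [-0.0, 0.032, 1.0, -0.0]
force: [-0.7, 0.5, -0.8]
grip_width: 0.172
grip_force: 38.2
```

```bash

python3 - <<'E'
from h import *
s,p,M=pose(); print(s["time_s"],p.round(1),np.round(s["force"],1),s["grip_width"],s["grip_force"])
go((591.1,217,225),180-3.63)
for n in("wrist","side","top"):
  c=cap(n,n+"8.png")
  for l in ["clip","clip_grip","clip_mouth","ledger_a","rack"]:
    for r in eyes.landmark_of(n,l)[:4]:
        P=w(c,r["point"])
        if P[1]>100: print(n,l,round(r["p"],2),P.round(1),(M.T@(P-p)).round(1),px(c,P).round())
  for r in eyes.cut_out(n,"clip"):
    v,u=np.where(r["mask"])
    if len(v): print(n,"mask",round(r["p"],2),u.min(),u.max(),v.min(),v.max(),len(v))
c=cap("side")
for d in (80,85,90,95): print(d,px(c,p+M@[0,0,d]).round(1),px(c,p+M@[30,-18,d]).round(1),px(c,p+M@[-30,-18,d]).round(1))
E
```

```text
15.25 [589.8 208.  277.5] [-0.7  0.5 -0.8] 0.17237883636076917 38.239843994379044
at [589.8 208.  277.5] turn [-0. -0.  0.] then shift [-0.03  0.36  2.1 ]
wrist clip 0.97 [587.  208.9 228. ] [ 2.9  0.7 49.4] [318. 279.]
wrist clip_grip 0.97 [588.1 207.  259.5] [ 1.6 -1.2 17.9] [312. 313.]
wrist ledger_a 0.98 [591.2 217.8  10.1] [ -0.9   9.9 267.4] [327. 202.]
wrist ledger_a 0.72 [594.4 207.4   7.6] [ -4.6  -0.3 269.9] [316. 206.]
wrist rack 0.82 [593.8 218.9   0.7] [ -3.4  11.1 276.8] [328. 203.]
wrist rack 0.41 [522.3 487.7   5.5] [ 84.9 274.9 271.9] [618. 108.]
wrist mask 0.73 271 364 201 389 10358
wrist mask 0.62 0 112 177 261 4524
side clip 0.72 [589.9 205.8 229.8] [-0.3 -2.2 47.7] [326. 148.]
side clip_grip 0.94 [586.2 210.1 261.4] [ 3.7  1.8 16. ] [324. 137.]
side clip_mouth 0.61 [591.3 205.3 192.2] [-1.7 -2.6 85.3] [326. 161.]
side mask 0.9 313 337 131 164 512
side mask 0.82 330 353 233 270 540
side mask 0.6 258 285 261 300 487
top clip 0.5 [588.6 203.8 227.5] [ 0.9 -4.3 50. ] [223. 222.]
top clip_grip 0.51 [585.1 209.9 262.3] [ 4.8  1.5 15.2] [217. 221.]
top clip_mouth 0.35 [586.4 204.9 190.7] [ 3.2 -3.3 86.8] [226. 225.]
top rack 0.82 [595.  212.9   0.8] [ -4.9   5.3 276.7] [236. 232.]
top mask 0.75 310 333 221 245 428
top mask 0.57 339 361 292 315 408
top mask 0.55 385 407 222 258 536
80 [325.3 158.8] [315.5 162.2] [337.2 160.9]
85 [325.3 160.5] [315.5 163.9] [337.1 162.6]
90 [325.2 162.2] [315.5 165.6] [337.1 164.2]
95 [325.2 163.8] [315.5 167.3] [337.  165.9]
```

Emit:
step_arm:
  increments:
    - {"dx":-0.03,"dy":0.36,"dz":0,"wx":0,"wy":0,"wz":0}
    - {"dx":0,"dy":0,"dz":0.5,"wx":0,"wy":0,"wz":0}
    - {"dx":0,"dy":0,"dz":0.5,"wx":0,"wy":0,"wz":0}
    - {"dx":0,"dy":0,"dz":0.3,"wx":0,"wy":0,"wz":0}
    - {"dx":0,"dy":0,"dz":0,"wx":0,"wy":0,"wz":0}

```text
time_s: 16.85
eef_pos: [590.6, 217.2, 243.1]
ee_rot: [-0.002, 0.032, 0.999, -0.0]
force: [-0.2, 0.0, -0.6]
grip_width: 0.175
grip_force: 38.2
```

```bash

python3 - <<'E'
from h import *
s,p,M=pose(); print(s["time_s"],p.round(1),np.round(s["force"],1),s["grip_width"],s["grip_force"])
c=cap("wrist","w9.png")
g=cv2.cvtColor(c["frame"],cv2.COLOR_BGR2GRAY)
for l in ["clip","clip_grip","clip_mouth","ledger_a"]:
    for r in eyes.landmark_of("wrist",l)[:3]:
        P=w(c,r["point"])
        if P[1]>100: print(l,round(r["p"],2),P.round(1),(M.T@(P-p)).round(1))
for x in (500,520,540):  # predicted ledger edges in the picture
    y=223.7-(x-486.3)*0.0635
    e=[px(c,(x,y+d,156)).round(1) for d in(-9,0,9)]; v=int(e[1][1]); u=int(e[1][0]); print(x,[a.tolist() for a in e],u-30,g[v,u-30:u+30].tolist())
E
```

```text
16.85 [590.6 217.2 243.1] [-0.2  0.  -0.6] 0.17490320619211944 38.229055255651474
clip 0.95 [588.1 216.3 195.4] [ 2.3 -1.1 47.7]
clip_grip 0.72 [588.3 211.9 229.6] [ 1.9 -5.5 13.6]
ledger_a 0.91 [592.3 218.8   9.8] [ -2.3   1.8 233.3]
ledger_a 0.7 [590.4 208.8   7.6] [ -1.   -8.3 235.5]
500 [[296.6, 76.4], [315.7, 75.1], [334.8, 73.8]] 285 [199, 198, 198, 198, 198, 196, 135, 136, 135, 143, 211, 227, 227, 225, 228, 247, 247, 247, 247, 247, 247, 247, 247, 247, 247, 230, 211, 212, 209, 138, 91, 139, 196, 212, 207, 117, 159, 197, 199, 198, 196, 198, 198, 198, 198, 197, 194, 102, 111, 110, 115, 165, 198, 197, 195, 196, 197, 196, 195, 196]
520 [[297.2, 120.8], [315.8, 119.5], [334.4, 118.3]] 285 [132, 135, 136, 132, 130, 128, 124, 79, 80, 89, 113, 230, 230, 229, 230, 236, 247, 247, 247, 247, 247, 247, 247, 247, 247, 230, 230, 230, 228, 197, 72, 90, 200, 215, 216, 215, 214, 247, 247, 247, 247, 247, 247, 247, 247, 193, 140, 110, 108, 108, 98, 68, 69, 68, 69, 74, 120, 121, 119, 118]
540 [[297.7, 162.9], [315.8, 161.7], [334.0, 160.5]] 285 [70, 72, 73, 72, 70, 67, 68, 74, 77, 79, 82, 97, 130, 132, 131, 127, 194, 195, 195, 196, 196, 196, 195, 196, 195, 190, 107, 108, 107, 107, 70, 72, 108, 108, 109, 117, 175, 195, 195, 196, 194, 195, 196, 196, 195, 190, 101, 109, 108, 105, 77, 66, 66, 67, 64, 63, 69, 73, 72, 70]
```

Emit:
step_arm:
  increments:
    - {"dx":0,"dy":0,"dz":0.25,"wx":0,"wy":0,"wz":0}
    - {"dx":0,"dy":0,"dz":0.25,"wx":0,"wy":0,"wz":0}
    - {"dx":0,"dy":0,"dz":0,"wx":0,"wy":0,"wz":0}

```text
time_s: 17.4
eef_pos: [590.7, 217.3, 231.2]
ee_rot: [-0.001, 0.032, 0.999, -0.0]
force: [0.1, 0.2, -1.7]
grip_width: 0.178
grip_force: 38.2
```

Emit:
step_arm:
  increments:
    - {"dx":0,"dy":0,"dz":0.2,"wx":0,"wy":0,"wz":0}
    - {"dx":0,"dy":0,"dz":0.2,"wx":0,"wy":0,"wz":0}
    - {"dx":0,"dy":0,"dz":0.1,"wx":0,"wy":0,"wz":0}
    - {"dx":0,"dy":0,"dz":0,"wx":0,"wy":0,"wz":0}

```text
time_s: 17.8
eef_pos: [591.0, 217.4, 219.5]
ee_rot: [-0.0, 0.032, 0.999, -0.0]
force: [-0.6, 0.0, -0.4]
grip_width: 0.176
grip_force: 38.2
```

```bash

python3 - <<'E'
from h import *
s,p,M=pose(); print(s["time_s"],p.round(1),np.round(s["force"],1),s["grip_width"],s["grip_force"])
for n in("wrist","side"):
  c=cap(n,n+"10.png")
  for l in ["clip","clip_grip","clip_mouth","ledger_a"]:
    for r in eyes.landmark_of(n,l)[:3]:
        P=w(c,r["point"])
        if P[1]>100: print(n,l,round(r["p"],2),P.round(1),(M.T@(P-p)).round(1))
E
```

```text
17.8 [591.  217.4 219.5] [-0.6  0.  -0.4] 0.17577608434049946 38.22951301932335
wrist clip 0.82 [590.4 218.4 170.6] [ 0.6  1.  48.9]
wrist clip_grip 0.97 [588.1 215.1 199.5] [ 2.7 -2.5 20. ]
wrist ledger_a 0.97 [592.5 217.6   6.9] [ -1.7   0.4 212.6]
wrist ledger_a 0.69 [592.9 209.7  10.3] [ -2.5  -7.5 209.2]
side clip 0.75 [591.3 215.2 172.1] [-0.5 -2.2 47.5]
side clip_grip 0.93 [587.4 218.8 201.8] [ 3.7  1.2 17.7]
side clip_mouth 0.89 [590.1 215.8 135.3] [ 0.7 -1.6 84.2]
```

Emit:
step_arm:
  increments:
    - {"dx":0,"dy":0,"dz":0.1,"wx":0,"wy":0,"wz":0}
    - {"dx":0,"dy":0,"dz":0.06,"wx":0,"wy":0,"wz":0}
    - {"dx":0,"dy":0,"dz":0,"wx":0,"wy":0,"wz":0}

```text
time_s: 18.6
eef_pos: [591.0, 217.4, 215.6]
ee_rot: [-0.0, 0.032, 1.0, -0.0]
force: [0.1, 0.4, -1.8]
grip_width: 0.171
grip_force: 38.2
```

Emit:
step_arm:
  increments:
    - {"dx":0,"dy":0,"dz":0.08,"wx":0,"wy":0,"wz":0}
    - {"dx":0,"dy":0,"dz":0.08,"wx":0,"wy":0,"wz":0}
    - {"dx":0,"dy":0,"dz":0,"wx":0,"wy":0,"wz":0}
  fingers: 30
  squeeze: 25

```text
time_s: 18.9
eef_pos: [591.0, 217.4, 211.6]
ee_rot: [-0.0, 0.032, 0.999, -0.0]
force: [0.8, 0.5, -0.7]
grip_width: 0.353
grip_force: 6.5
```

```bash

python3 - <<'E'
from h import *
s,p,M=pose(); print(s["time_s"],p.round(1),np.round(s["force"],1),s["grip_width"],s["grip_force"])
for n in("wrist","side"):
  c=cap(n,n+"11.png")
  for l in ["clip","clip_grip","clip_mouth"]:
    for r in eyes.landmark_of(n,l)[:3]:
        P=w(c,r["point"])
        if P[1]>100: print(n,l,round(r["p"],2),P.round(1),(M.T@(P-p)).round(1))
E
```

```text
18.9 [591.  217.4 211.6] [ 0.8  0.5 -0.7] 0.3530399344372116 6.519346162676811
wrist clip 0.71 [585.8 221.8 167.6] [ 5.4  4.  44. ]
wrist clip_grip 0.85 [586.1 216.1 194.3] [ 4.9 -1.6 17.4]
side clip 0.81 [586.1 215.6 166.4] [ 4.8 -2.1 45.2]
side clip_grip 0.68 [590.4 219.4 195.1] [ 0.7  2.  16.5]
side clip_mouth 0.86 [588.4 216.  129.3] [ 2.5 -1.6 82.3]
```

Emit:
step_arm:
  increments:
    - {"dx":0,"dy":0,"dz":0.04,"wx":0,"wy":0,"wz":0}
    - {"dx":0,"dy":0,"dz":0,"wx":0,"wy":0,"wz":0}
    - {"dx":0,"dy":0,"dz":0,"wx":0,"wy":0,"wz":0}
  fingers: 45

```text
time_s: 19.6
eef_pos: [591.2, 217.4, 211.1]
ee_rot: [0.0, 0.032, 1.0, 0.0]
force: [0.2, -0.3, -0.3]
grip_width: 0.528
grip_force: 0.0
```

Emit:
step_arm:
  increments:
    - {"dx":0,"dy":0,"dz":0,"wx":0,"wy":0,"wz":0}
    - {"dx":0,"dy":0,"dz":0,"wx":0,"wy":0,"wz":0}
    - {"dx":0,"dy":0,"dz":0,"wx":0,"wy":0,"wz":0}
    - {"dx":0,"dy":0,"dz":0,"wx":0,"wy":0,"wz":0}
  fingers: 85

```text
time_s: 20.0
eef_pos: [591.1, 217.4, 211.1]
ee_rot: [0.0, 0.032, 0.999, 0.0]
force: [0.6, 0.7, -0.4]
grip_width: 0.996
grip_force: 0.0
```

```bash

python3 - <<'E'
from h import *
s,p,M=pose(); print(s["time_s"],p.round(1),np.round(s["force"],1),s["grip_width"],s["grip_force"])
for n in("wrist","side"):
  c=cap(n,n+"12.png")
  for l in ["clip","clip_grip","clip_mouth"]:
    for r in eyes.landmark_of(n,l)[:3]:
        P=w(c,r["point"])
        if P[1]>100: print(n,l,round(r["p"],2),P.round(1),(M.T@(P-p)).round(1))
E
```

```text
20.0 [591.1 217.4 211.1] [ 0.6  0.7 -0.4] 0.9956796940058869 0.0
wrist clip 0.56 [587.5 219.8 168.3] [ 3.8  2.1 42.8]
wrist clip_grip 0.59 [588.7 216.3 200.8] [ 2.3 -1.3 10.3]
wrist clip_mouth 0.63 [594.5 217.5   7.9] [ -3.4   0.3 203.2]
side clip 0.59 [590.5 216.6 166.1] [ 0.6 -0.9 44.9]
side clip_grip 0.71 [589.4 219.1 198.9] [ 1.8  1.6 12.2]
side clip_mouth 0.71 [590.  215.6 132.5] [ 1.  -1.9 78.6]
```

Emit:
step_arm:
  increments:
    - {"dx":0,"dy":0,"dz":-0.5,"wx":0,"wy":0,"wz":0}
    - {"dx":0,"dy":0,"dz":-0.8,"wx":0,"wy":0,"wz":0}
    - {"dx":0,"dy":0,"dz":-1,"wx":0,"wy":0,"wz":0}
    - {"dx":0,"dy":0,"dz":-1,"wx":0,"wy":0,"wz":0}
    - {"dx":0,"dy":0,"dz":-1,"wx":0,"wy":0,"wz":0}

```text
time_s: 20.9
eef_pos: [591.0, 217.4, 320.8]
ee_rot: [0.001, 0.032, 1.0, 0.0]
force: [0.3, 0.5, -0.1]
grip_width: 0.997
grip_force: 0.0
```

Emit:
step_arm:
  increments:
    - {"dx":0.5,"dy":0,"dz":-0.5,"wx":0,"wy":0,"wz":0}
    - {"dx":0.5,"dy":0,"dz":0,"wx":0,"wy":0,"wz":0}
    - {"dx":0.5,"dy":0,"dz":0,"wx":0,"wy":0,"wz":0}
    - {"dx":0,"dy":0,"dz":0,"wx":0,"wy":0,"wz":0}
    - {"dx":0,"dy":0,"dz":0,"wx":0,"wy":0,"wz":0}

```text
time_s: 21.4
eef_pos: [554.0, 219.8, 331.8]
ee_rot: [0.001, 0.032, 1.0, 0.0]
force: [0.2, -0.5, -0.3]
grip_width: 0.995
grip_force: 0.0
```

```bash

python3 - <<'E'
from h import *
s,p,M=pose(); print(s["time_s"],p.round(1),np.round(s["force"],1))
ims=[]
for n in("wrist","side"):
  c=cap(n,n+"13.png")
  for l in ["clip","clip_grip","clip_mouth","ledger_a","car","bull","vase"]:
    for r in eyes.landmark_of(n,l)[:2]:
        P=w(c,r["point"]); print(n,l,round(r["p"],2),P.round(1))
  ims.append(c["frame"])
a=cv2.resize(ims[0][60:420,180:480],(400,480)); b=cv2.resize(ims[1][120:240,265:365],(400,480),interpolation=cv2.INTER_CUBIC)
cv2.imwrite("pics/m13.png",np.hstack([a,b]))
E
```

```text
21.4 [554.  219.8 331.8] [ 0.2 -0.5 -0.3]
wrist clip 0.85 [577.6 -17.5  43.9]
wrist clip 0.65 [591.7 218.7 167.8]
wrist clip_grip 0.65 [578.6 -19.5  71.8]
wrist clip_grip 0.58 [587.2 215.5 202.5]
wrist clip_mouth 0.95 [570.7 -17.6   4.6]
wrist ledger_a 0.95 [592.7 205.2   9.8]
wrist ledger_a 0.86 [591.6 218.1   6.9]
wrist car 0.74 [589.7 216.9 165.9]
wrist bull 0.74 [519.3 489.2   0.6]
side clip 0.89 [574.2 -19.4  41.9]
side clip 0.71 [590.8 215.3 167.6]
side clip_grip 0.94 [590.6 216.5 196.9]
side clip_grip 0.72 [396.4 -95.1  72.6]
side clip_mouth 0.71 [587.1 216.1 132.9]
side clip_mouth 0.7 [393.6 -92.7   3.9]
side car 0.88 [ 564.7 -226.    11.5]
side car 0.32 [590.3 217.9 200.4]
side bull 0.69 [5.210e+02 4.859e+02 3.000e-01]
side vase 0.9 [ 552.5 -446.    -1.7]
```

View pics/m13.png

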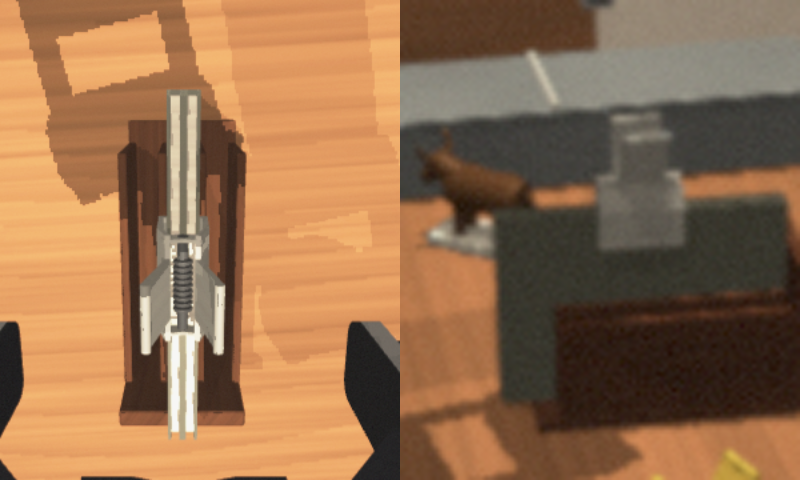

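Both panels show the clip upright at mid-length, its jaws well down over both ledgers (left panel (183,285), right panel (640,210)). The ledgers' near ends are level at (183,92) in the left panel. The car, bull and vase read the same positions as at the start, and the gripper is clear.

```bash
python3 -c "
from rig import finish_job
print(finish_job())"
```

```text
the job is handed in; nothing more can be done
None
```

I pushed both ledgers home against the back plate and clipped them together with the clip upright at mid-length, lips about 23 mm below their top edges; the car, bull and vase were not disturbed, and I handed the job in at about 22 s.

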